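# Open the shutter and roll a part into the marking nest

### The job

Open the marking station's shutter: crank the handwheel on top anticlockwise until you feel its stop, then back it off a quarter turn and leave it there. Then take the white-bladed paddle from its slanted rest and, never touching the steel roller with the gripper, push the roller gently along the track with the paddle, under the head, until it drops into the nest. Finally put the paddle back in its rest as it stood; leave everything else alone.

Things in the scene. Friction and masses are not known exactly. Their poses are not given: they have to be found in the camera images.
- station: marking station fixed on the bench, base 120 x 290 mm (local x -55..65, y -155..135). Origin on the bench; local x = 0 is the track's centre line, the y axis the track's direction: the roller goes towards -y. Track floor 12 mm above the bench, 90 mm wide between rails whose tops are at 22 mm; end stop 24 mm high at y 129..135.
- head_front (a point): middle of the lower front edge of the station's grey marking head, 110 mm above the bench. The head covers station x -48..55, y -155..-20, z 110..200 mm, on a back wall (x 55..67) and a right end wall (y -155..-145); below 110 mm its front (-x) and left (+y) sides are open.
- wheel (a joint): black handwheel (radius 48 mm, upper face 222 mm above the bench) on the head, vertical axis. Radians, growing anticlockwise seen from above, which raises the shutter; 0 = shutter down, hard stop at 14.14 (2.25 turns). Stays where it is left; needs about 3 N at the crank knob.
- wheel_axis (a point): point on the handwheel's axis, at the height of the crank knob's middle (243 mm above the bench)
- knob (a point): middle of the handwheel's upright red crank knob: 16 mm diameter, 36 mm high (225 to 261 mm above the bench), 36 mm from the wheel's axis; it spins freely on its pin, so a gripper holding it can keep its heading while going round
- shutter_edge (a point): middle of the lower edge of the yellow shutter plate (76 mm wide, 4 thick, 74 high) hanging at the head's left entrance, station x -30..46, y -18..-14. The edge is 18 mm above the bench with the wheel at 0 and rises 6 mm per radian of the wheel (103 mm at the stop).
- nest (a point): where the roller's centre lies once in the nest: station (0, -90) mm, 23 mm above the bench. The nest is a 14 mm wide gap across the track floor, into which the roller drops 2 mm. The floor goes on behind it to the end wall; arriving faster than about 0.15 m/s the roller can hop past.
- roller_center (a point): centre of the loose steel roller, 26 mm diameter, 84 mm long, about 150 g, lying across the track, 25 mm above the bench; rolls freely. x is its length axis (y and z turn as it rolls). It starts at station y 45..75 mm, between shutter and end stop.
- paddle_grip (a point): grasp point on the loose paddle's blue handle (16 mm in y, 14 thick; about 70 g). The straight handle leans 40 degrees from vertical, up towards the paddle's -x; this point is 130 mm along it from the blade's centre: (-84, 0, +100) mm in paddle axes (z up when the blade is level). Blue part: 50 to 155 mm. Grip across y, tool leaning along the handle.
- paddle_blade (a point): centre of the paddle's white blade: 60 mm long (paddle x), 5 mm thick (y), 22 mm high (z), level when the paddle stands in its rest
- rest_home (a point): where paddle_grip is when the paddle stands in its fixed rest; axes are the rest's, and match the paddle's when in place. Blade stands on the 8 mm grey base between black cheeks 15 mm apart, 20 mm high; the handle lies in a fork 27 mm wide, 75 mm along it from the blade's centre. The paddle lifts straight up out and goes straight down in.
- mouse: white computer mouse, bystander, 113 x 62 x 40 mm, origin at its underside
- bush: beige bush, bystander, 24 mm wide, 25 mm high, origin at its underside
- flange: light grey flange, bystander, 62 mm wide, 21 mm high, origin at its underside
- hex_key: grey hex key, bystander, 26 x 83 x 7 mm, origin at its underside
- solvent_bottle: white bottle with red nozzle, bystander behind the station, 63 mm wide, 182 mm high, origin at its underside
- focus_gauge: upright light grey gauge block, bystander behind the station, 20 x 20 x 98 mm, origin at its underside

How it is judged:
On the way, in this order (a step that is already met when the one before it is completed fails the run):
1. the handwheel is cranked anticlockwise to its stop (value of joint wheel above 14.02 rad).
2. the handwheel is backed off a quarter turn (within 25 degrees) (value of joint wheel between 12.12 and 13.02 rad), for 0.3 s.
3. the paddle is lifted out of its rest by the gripper (distance between paddle_grip and rest_home above 0.04 m and contact force between the fingers and paddle above 1 N), for 0.1 s.
4. the held paddle pushes the roller on the open track (contact force between paddle and roller above 0.02 N and contact force between the fingers and paddle above 1 N and y of roller_center in the frame of station above 0 m).
5. the roller has dropped into the nest (distance between roller_center and nest below 0.006 m and linear speed of roller below 0.02 m/s), for 0.2 s.
At the end, for the whole second after the job is handed in: The handwheel stands a quarter turn (within 25 degrees) short of its open stop; the roller rests in the nest, its centre within 6 mm of the nest point and square to the track within 7 degrees; the paddle stands in its rest within 15 mm and 9 degrees of where it stood; all at rest (all of step 2 and all of step 5 and angle between the x axis of roller_center and the x axis of station, either way round below 0.12 rad and distance between paddle_grip and rest_home below 0.015 m and angle between the x axis of paddle_grip and the x axis of rest_home, either way round below 0.15 rad and linear speed of paddle below 0.02 m/s); the robot touches nothing.
It fails at once if the gripper or arm touches the roller (contact force between any of the fingers, the arm and roller above 0.3 N).
It fails at once if the roller is shoved faster than 0.25 m/s (linear speed of roller above 0.25 m/s).
It fails at once if a bystander is moved by more than 20 mm (distance of any of mouse, bush, flange, hex_key, solvent_bottle, focus_gauge from where it was at the start of the episode above 0.02 m).
It also fails if it takes over 72 s, if anything falls off the work surface, if the arm or the gripper's body presses on something with over 40 N, if the wrist force passes 120 N, or if a joint passes its speed limit or range.

### The arm

A 6-joint arm with a two-finger parallel gripper is mounted at the origin on a cart in front of the work surface, level with it; the furniture and walls round the work are solid. World frame = base frame: x ahead of the robot, y to its left, z up, the work surface at z = 0. Lengths are in m, angles in rad, forces in N, time in s.
With the tool pointing down it reaches from about 0.3 to 0.775 m from the base axis. Payload 14.6 kg.
Tool frame: the origin (TCP) lies on the centre line of the jaws, within the pads' length; the fingertips stand 14 mm ahead of it and the grasp point (between the pads) lies 5 mm behind it; x points along the fingers, y is the direction in which the jaws open and shut, and the axes are right-handed (so a half turn about x gives the same grasp; the last joint's range is limited). The gripper opens to 94 mm and grips with 3 to 60 N. Pads are 16 mm wide; open, the fingers measure 119 mm over their backs; the gripper's body (75 mm by 177 mm) begins 78 mm behind the grasp point.
Start: joints at [1.049, 0.3, 1.521, -0, 1.321, -0.067], TCP at [0.242, 0.494, 0.219] pointing down, gripper open.
Joint ranges: [-3.03, 3.03], [-0.79, 2.21], [0.23, 2.52], [-1.04, 4.18], [0, 3.07], [-2.55, 2.55]. Speed limits (rad/s): [2.22, 2.22, 2.57, 3.14, 3.14, 3.14].

### API

Orientations are given as [roll, pitch, yaw] about the fixed x, y, z axes, in that order (R = Rz(yaw) Ry(pitch) Rx(roll)).
In Python, from station import * gives the robot as it stands. The module is installed in compiled form; this text tells all that it offers.
- The arm moves only by the shell command python3 -m handwheel 'ROWS' [FORCE]. ROWS is JSON, a list of rows, each a list of 3 entries, a list of its own where there are three numbers: the shift along the tool's x, y, z in mm, then the turn about the tool's x in rad, then the gripper command: -1 is fully open, 1 is shut, values between are in proportion. In form: [[[dx, dy, dz], spin, gripper], ...]. A call has exactly 5 rows; each row is the pose to reach, as a shift and turn from the pose measured when the call began, along the tool's axes at that moment; what a row does not reach only later rows make up. A row lasts 1/10 s, in which the tool goes at most 50 mm and 8.59 degrees, less where a joint would pass 70% of its speed; a pose out of reach is approached as far as the arm can. A call with a gripper value outside its range is refused whole. The fingers move at their own pace and stop on an object; FORCE is the grip in N (left out, the last holds). Time passes only in rows, so rows that repeat a pose let the fingers close, or fill a call up. It gives the time, the measured TCP pose, the force and the opening at its end, in the units of the state.
- get_obs(): the state, without advancing time (a new reading comes with each control period).
- camera(name): name is "scene" or "top" or "wrist"; returns (picture, depth): 384x512x3 uint8, blue, green, red; 384x512 float32, m along the optical axis (not along the pixel's ray), 0 where there is no reading.
- camera_info(name): a dict with "fx", "fy", "cx", "cy" (pixels), "k1" (the pictures are not rectified: a ray, as slopes to the right and down, at radius r is drawn at 1 + k1 r^2 times it, then the intrinsics apply), "extrinsics" (4x4, takes a point from camera to world coordinates). Camera axes: x right, y down, z forward; pixel columns grow to the right and rows downward; lengths in m; the calibration is good to about 2 mm. A picture is of the moment at which its call begins: read the wrist's pose just before it. camera_info takes no time and is no camera call; for the wrist camera it gives the pose at the moment of the call.
- hand_in(): hands the job in, once; it reports no verdict.
The state is a dict: "time_s": time; "qpos": joint angles; "joint_vel": joint speeds; "tau": joint torques, N m; "ee_pos": TCP position; "eef_rot": TCP orientation; "force": force on the tool from outside, world axes, zero at the start; "moment": the same for the moment, N m; "grip_width": finger opening in m.
Only numpy, scipy, OpenCV 4.12 (cv2) and the standard library are available. Lean on these libraries where they do the work, as an engineer would, in place of code of your own. Each camera call takes 0.05 s, during which the arm holds its last target. There are 200 camera calls.

## Working session

There is one attempt and no reset: what is moved stays moved. The work goes in short steps, Python scripts to look and compute and a shell command to move; the robot and the scene stay as the last step left them, time stands still between calls to the robot, and variables do not carry over. Pictures are saved under pics/ and viewed, about 8 in all and at most 12, crops included, and the job is handed in when it is done.

```bash
mkdir -p pics; cat > h.py <<'E'
from station import *
import numpy as np, cv2
def und(name,uv):
    c=camera_info(name); K=np.array([[c['fx'],0,c['cx']],[0,c['fy'],c['cy']],[0,0,1.]])
    xy=(np.array(uv,float).reshape(-1,2)-[c['cx'],c['cy']])/[c['fx'],c['fy']]
    p=xy.copy()
    for _ in range(20): p=xy/(1+c['k1']*(p**2).sum(1,keepdims=True))
    return np.c_[p,np.ones(len(p))],np.array(c['extrinsics'])
def plane(name,uv,z,E=None):
    r,T=und(name,uv); T=T if E is None else E
    d=r@T[:3,:3].T; o=T[:3,3]
    return o+d*((z-o[2])/d[:,2])[:,None]
def cloud(name,dep,E=None):
    v,u=np.mgrid[:384,:512]; r,T=und(name,np.c_[u.ravel(),v.ravel()]); T=T if E is None else E
    return ((r*dep.ravel()[:,None])@T[:3,:3].T+T[:3,3]).reshape(384,512,3)
E
python3 - <<'E'
from h import *
o=get_obs(); print({k:np.round(v,3) for k,v in o.items()})
for n in("scene","top"):
    p,d=camera(n); cv2.imwrite(f"pics/{n}0.png",p); np.savez(f"{n}0.npz",p=p,d=d)
    c=camera_info(n); print(n,c['fx'],c['k1'],np.round(c['extrinsics'],3).tolist())
a,b=cv2.imread("pics/scene0.png"),cv2.imread("pics/top0.png")
cv2.imwrite("pics/a.png",cv2.resize(a,(800,600),interpolation=cv2.INTER_CUBIC));cv2.imwrite("pics/b.png",cv2.resize(b,(800,600),interpolation=cv2.INTER_CUBIC))
E
```

```text
{'time_s': np.float64(0.0), 'qpos': array([ 1.049,  0.301,  1.522,  0.   ,  1.321, -0.067]), 'joint_vel': array([ 0.002,  0.   ,  0.002, -0.001,  0.002,  0.001]), 'tau': array([ 2.0000e-03, -5.3183e+01, -3.5274e+01,  7.1000e-02,  2.5000e-02,
        0.0000e+00]), 'ee_pos': array([0.241, 0.494, 0.219]), 'eef_rot': array([-1.66 ,  1.57 , -2.115]), 'force': array([-0.386,  0.318,  0.017]), 'moment': array([-0.004, -0.001, -0.042]), 'grip_width': np.float64(0.094)}
scene 476.2603491208995 -0.030997213032375605 [[0.77, -0.525, 0.362, 0.234], [-0.638, -0.622, 0.454, -0.395], [-0.013, -0.581, -0.814, 0.953], [0.0, 0.0, 0.0, 1.0]]
top 390.6920810242618 -0.04219399333908947 [[-0.012, -0.984, 0.18, 0.41], [-1.0, 0.012, 0.001, 0.054], [-0.003, -0.18, -0.984, 0.997], [0.0, 0.0, 0.0, 1.0]]
```

View pics/a.png

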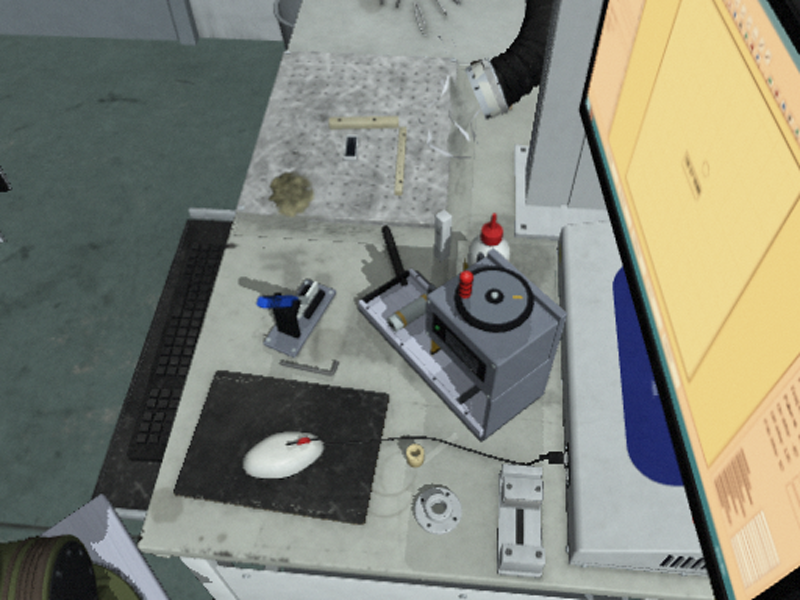

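View pics/b.png

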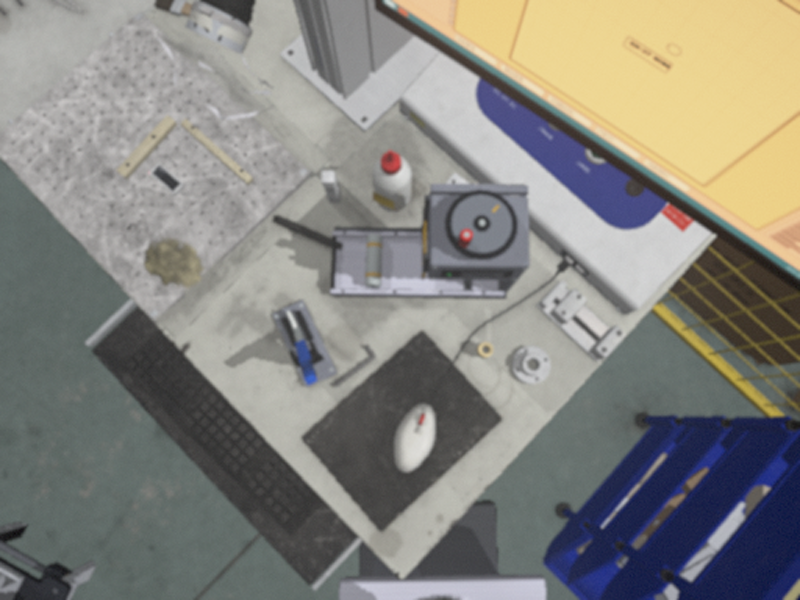

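```bash
cat > m1.py <<'E'
from h import *
for n in("scene","top"):
    f=np.load(f"{n}0.npz"); p,d=f['p'],f['d']; C=cloud(n,d); ok=d>0
    near=ok&(np.abs(C[...,1])<0.45)&(C[...,0]<0.8)&(C[...,0]>.15)
    z=C[...,2]; hsv=cv2.cvtColor(p,cv2.COLOR_BGR2HSV); H,S,V=hsv[...,0],hsv[...,1],hsv[...,2]
    def rep(name,m,k=3):
        nn,l,s,_=cv2.connectedComponentsWithStats(m.astype('uint8'))
        for i in np.argsort(-s[1:,4])[:k]+1:
            q=C[l==i]; r=cv2.minAreaRect((q[:,:2]*1000).astype('float32'))
            print(n,name,'px',s[i,:4],s[i,4],'med',np.round(np.median(q,0),4),'z',np.round(np.percentile(q[:,2],[2,98]),3),'rect',np.round(r[0],1),np.round(r[1],1),round(r[2],1))
    rep('head',near&(z>.19)&(z<.207),1)
    rep('wheel',near&(z>.212)&(z<.23),1)
    red=((H<8)|(H>172))&(S>150)&(V>90)
    rep('red',near&red&(z>.03),3)
    rep('blue',near&(H>105)&(H<125)&(S>150)&(z>.03),2)
    rep('yellow',near&(H>18)&(H<35)&(S>120)&(z>.01),3)
    rep('track',near&(z>.005)&(z<.06)&(C[...,0]>.42),3)
    rep('paddlerest',near&(z>.005)&(z<.02)&(C[...,0]<.45)&(C[...,1]>.05),2)
    rep('low',near&(V>180)&(S<60)&(z>.015)&(z<.05)&(C[...,0]<.6),5)
    rep('black',near&(V<60)&(z>.04)&(C[...,1]>.05),3)
E
python3 m1.py
python3 - <<'E'
import cv2
p=cv2.imread('pics/top0.png')[115:255,165:350]; q=cv2.imread('pics/scene0.png')[130:290,150:375]
cv2.imwrite('pics/c.png',cv2.resize(p,(790,598),interpolation=cv2.INTER_CUBIC))
cv2.imwrite('pics/d.png',cv2.resize(q,(800,569),interpolation=cv2.INTER_CUBIC))
E
```

```text
scene head px [273 174  90  63] 1716 med [ 0.6252 -0.0903  0.2003] z [0.192 0.206] rect [656.1 -46.1] [144.4 116.7] 88.5
scene wheel px [291 170  51  43] 1577 med [ 0.651  -0.0551  0.2227] z [0.218 0.226] rect [652. -51.] [95.9 92.8] 10.9
scene red px [309 137  13  20] 155 med [0.7685 0.0654 0.1524] z [0.136 0.179] rect [770.6  67.4] [25.9 27.6] 60.7
scene red px [294 173   9  18] 107 med [ 0.6233 -0.0298  0.255 ] z [0.226 0.264] rect [638.9 -19.9] [46.1 14. ] 25.3
scene red px [191 280   7   4] 20 med [0.3974 0.0274 0.0407] z [0.036 0.043] rect [397.5  28.3] [ 5.2 13.3] 73.3
scene blue px [396 226  42  84] 1892 med [ 0.7347 -0.2622  0.0859] z [0.079 0.264] rect [ 718.3 -268.7] [261.3  69.4] 51.7
scene blue px [165 189  26   8] 174 med [0.4789 0.1908 0.1119] z [0.069 0.141] rect [484.4 193.9] [72.5 20.7] 22.1
scene yellow px [472 125  40  68] 99 med [ 0.6595 -0.2946  0.532 ] z [0.469 0.584] rect [ 659.7 -294.6] [5.1 1.7] 10.1
scene yellow px [479  43  26  49] 67 med [ 0.7049 -0.2338  0.5989] z [0.597 0.6  ] rect [ 707.1 -231.6] [83.8  2.4] 53.5
scene yellow px [460 194  12  20] 24 me
[... 3444 characters left out ...]
] [24.4 44.9] 42.7
top low px [335 226  13  14] 62 med [ 0.4811 -0.1524  0.0215] z [0.019 0.025] rect [ 480.1 -150.5] [29.2 31.6] 47.3
top low px [349 184  13  12] 52 med [ 0.5894 -0.1853  0.037 ] z [0.033 0.04 ] rect [ 589.  -185.8] [ 8.8 40.4] 43.3
top low px [284 186  24   3] 35 med [ 0.5972 -0.0413  0.0222] z [0.02  0.025] rect [596.5 -40.3] [ 6.5 59.1] 0.3
top black px [ 13 361  32  23] 505 med [0.2354 0.428  0.3451] z [0.312 0.348] rect [235.4 425.4] [48.6 28.4] 89.5
top black px [199 223   6   8] 21 med [0.493  0.1909 0.076 ] z [0.042 0.084] rect [495.2 193. ] [11.4  9.5] 25.4
top black px [188 229   3   4] 6 med [0.4859 0.2184 0.0816] z [0.08  0.084] rect [484.6 218.6] [7.6 2.8] 17.7
```

View pics/d.png

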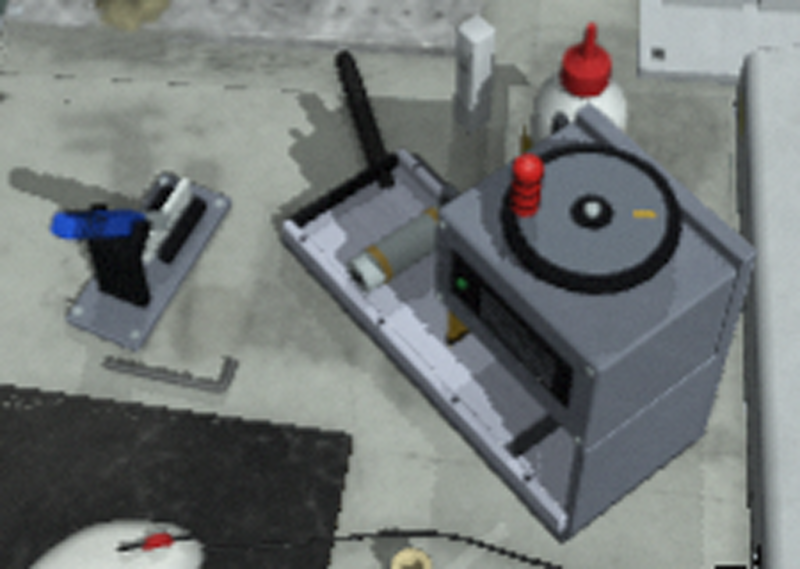

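```bash
cat >> h.py <<'E'
from scipy.spatial.transform import Rotation as Ro
def R(): return Ro.from_euler('xyz',get_obs()['eef_rot']).as_matrix()
def rel(P): return np.round(R().T@(np.array(P)-get_obs()['ee_pos'])*1000,1)
def tri(a,ua,b,ub):
    (ra,A),(rb,B)=und(a,ua),und(b,ub); da,db=A[:3,:3]@ra[0],B[:3,:3]@rb[0]
    s=np.linalg.lstsq(np.c_[da,-db],B[:3,3]-A[:3,3],rcond=None)[0]
    p,q=A[:3,3]+da*s[0],B[:3,3]+db*s[1]; return (p+q)/2,np.linalg.norm(p-q)
E
python3 - <<'E'
from h import *
f=np.load("scene0.npz");g=np.load("top0.npz")
def cen(p,lo,hi,box,m2=None):
    h=cv2.cvtColor(p,cv2.COLOR_BGR2HSV); m=cv2.inRange(h,lo,hi)
    if m2: m|=cv2.inRange(h,*m2)
    x,y,w,hh=box; k=np.zeros_like(m);k[y:y+hh,x:x+w]=m[y:y+hh,x:x+w]
    v,u=np.nonzero(k); return [u.mean(),v.mean()],len(u),(u.min(),u.max(),v.min(),v.max())
ra=((0,110,60),(9,255,255),); 
a=cen(f['p'],(0,110,60),(9,255,255),(285,165,30,35),((170,110,60),(180,255,255)))
b=cen(g['p'],(0,110,60),(9,255,255),(285,140,25,25),((170,110,60),(180,255,255)))
print(a,b,tri('scene',a[0],'top',b[0]), plane('scene',a[0],.243),plane('top',b[0],.25))
C=cloud('top',g['d'])
for u,v in [(180,141),(190,145),(200,149),(210,153)]: print('bar',np.round(C[v,u],3),g['p'][v,u])
C=cloud('scene',f['d'])
for u,v in [(247,148),(252,163),(257,178)]: print('bar s',np.round(C[v,u],3),f['p'][v,u])
print('R',np.round(R(),3).tolist()); print(rel([.62,-.02,.34]))
# roller ends
for u,v in [(235,155),(239,166),(240,178)]: print('roller',np.round(plane('top',[[u,v]],.035),3))
E
```

```text
([np.float64(297.84375), np.float64(181.296875)], 128, (np.int64(294), np.int64(302), np.int64(173), np.int64(190))) ([np.float64(297.69444444444446), np.float64(151.61111111111111)], 36, (np.int64(294), np.int64(301), np.int64(147), np.int64(156))) (array([ 0.62646825, -0.02517485,  0.24463459]), np.float64(0.0008055718305509316)) [[ 0.62779596 -0.02441175  0.243     ]] [[ 0.62453748 -0.02444475  0.25      ]]
bar [0.725 0.259 0.015] [66 68 70]
bar [0.712 0.231 0.019] [68 71 70]
bar [0.702 0.205 0.018] [60 61 63]
bar [0.691 0.179 0.015] [60 61 63]
bar s [0.724 0.256 0.021] [30 31 29]
bar s [0.703 0.211 0.018] [22 24 20]
bar s [0.683 0.166 0.017] [17 16 15]
R [[-0.001, 0.439, 0.898], [-0.001, 0.898, -0.439], [-1.0, -0.001, -0.0]]
[-120.8 -295.5  565.7]
roller [[0.679 0.113 0.035]]
roller [[0.65  0.103 0.035]]
roller [[0.619 0.1   0.035]]
```

```bash
python3 -m handwheel '[[[-40,-23,44],-0.1,-1],[[-80,-46,88],-0.2,-1],[[-111,-69,133],-0.3,-1],[[-111,-92,178],-0.4,-1],[[-111,-115,222],-0.4546,-1]]'
```

```text
time_s: 0.6
ee_pos: [0.3721, 0.3177, 0.3283]
eef_rot: [0.214, 1.57, 0.218]
force: [-0.1, -0.1, -0.0]
grip_width: 0.0943
```

```bash
python3 -m handwheel '[[[0,-40,29],0,-1],[[0,-80,59],0,-1],[[0,-120,88],0,-1],[[0,-160,118],0,-1],[[0,-200,147],0,-1]]'; python3 -m handwheel '[[[0,-40,29],0,-1],[[0,-80,59],0,-1],[[0,-120,88],0,-0.4],[[0,-143,107],0,-0.4],[[0,-143,107],0,-0.4]]'
python3 - <<'E'
from h import *
o=get_obs();print(o['ee_pos'],R().round(3).tolist(),o['grip_width'],o['qpos'])
T=camera_info('wrist')['extrinsics'];p,d=camera('wrist'); cv2.imwrite('pics/w1.png',p); np.savez('w1.npz',p=p,d=d,T=T)
print(np.round(T,3).tolist())
h=cv2.cvtColor(p,cv2.COLOR_BGR2HSV); m=cv2.inRange(h,(0,110,60),(9,255,255))|cv2.inRange(h,(170,110,60),(180,255,255))
C=cloud('wrist',d,np.array(T)); n,l,s,c=cv2.connectedComponentsWithStats(m)
for i in np.argsort(-s[1:,4])[:3]+1:
    q=C[l==i]; t=q[q[:,2]>.255]; print(s[i],np.median(q,0).round(4),t.mean(0).round(4) if len(t) else 0, plane('wrist',[c[i]],.255,np.array(T)))
z=C[...,2]; mw=(z>.215)&(z<.229)&(d>0); 
if mw.sum(): print('wheel',cv2.minAreaRect((C[mw][:,:2]*1000).astype('float32')),mw.sum())
E
```

```text
time_s: 1.1
ee_pos: [0.5208, 0.1164, 0.3282]
eef_rot: [0.356, 1.57, 0.36]
force: [0.2, 1.1, -0.4]
grip_width: 0.0938
time_s: 1.6
ee_pos: [0.6296, -0.0293, 0.3263]
eef_rot: [3.03, 1.569, 3.03]
force: [0.3, 0.2, 0.5]
grip_width: 0.0733
[ 0.62964525 -0.02933271  0.32629277] [[-0.002, -0.001, 1.0], [0.0, 1.0, 0.001], [-1.0, 0.0, -0.002]] 0.07325054906485431 [-1.04654795e-01  4.40528662e-01  1.08804096e+00  1.15125712e-05
  1.61477484e+00 -1.67631017e+00]
[[-0.001, 0.972, 0.234, 0.562], [1.0, 0.001, 0.001, -0.029], [0.0, 0.234, -0.972, 0.492], [0.0, 0.0, 0.0, 1.0]]
[245 185  22  31 501] [ 0.623  -0.0257  0.2605] [ 0.6245 -0.0253  0.2617] [[ 0.62414739 -0.02563169  0.255     ]]
[324 287  13   9  75] [0.7598 0.0618 0.1411] 0 [[0.69607616 0.0321838  0.255     ]]
wheel ((651.083740234375, -48.03861999511719), (95.99969482421875, 92.65359497070312), 20.754194259643555) 9068
```

View pics/w1.png

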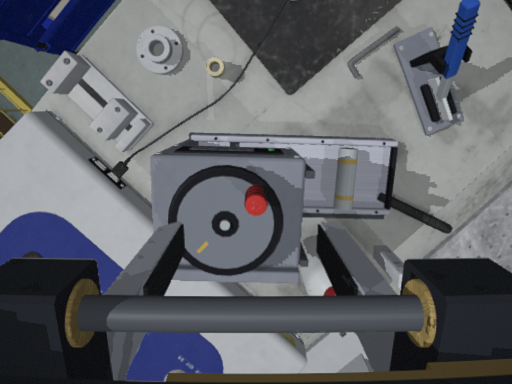

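```bash
python3 -m handwheel '[[[20,4,-4],0,-0.4],[[45,4,-4],0,-0.4],[[70,4,-4],0,-0.4],[[81,4,-4],0,-0.4],[[81,4,-4],0,1]]' 15;  python3 -m handwheel '[[[0,0,0],0,1],[[0,0,0],0,1],[[0,0,0],0,1],[[0,0,0],0,1],[[0,0,0],0,1]]'
python3 - <<'E'
from h import *
o=get_obs();print(o['ee_pos'],R().round(3).tolist(),o['force'])
E
```

```text
time_s: 2.15
ee_pos: [0.6241, -0.0227, 0.2449]
eef_rot: [2.904, 1.567, 2.907]
force: [-0.6, -0.3, 0.2]
grip_width: 0.0605
time_s: 2.65
ee_pos: [0.6241, -0.0227, 0.2452]
eef_rot: [2.908, 1.568, 2.911]
force: [-0.3, -4.3, 0.3]
grip_width: 0.0214
[ 0.62412548 -0.02272453  0.24515242] [[-0.003, -0.003, 1.0], [0.001, 1.0, 0.003], [-1.0, 0.001, -0.003]] [-0.32774491 -4.27249549  0.34251499]
```

```bash
python3 -m handwheel '[[[0,0,0],0,1],[[0,0,0],0,1],[[0,0,0],0,1],[[0,0,0],0,1],[[0,0,0],0,1]]'
python3 - <<'E'
from h import *
o=get_obs();print(o['ee_pos'],o['force'],o['grip_width'])
ax=np.array([.651,-.0488]); v=o['ee_pos'][:2]-ax; print(np.hypot(*v),np.degrees(np.arctan2(v[1],v[0])))
a0=np.arctan2(v[1],v[0])
for s in (.36,.4,):
  for i in range(8):
    a=a0+4*s*i; print(s,i,[[round(1000*.036*(np.sin(a+s*min(k,4))-np.sin(a)),1),round(1000*.036*(np.cos(a+s*min(k,4))-np.cos(a)),1)] for k in range(1,6)])
E
```

```text
time_s: 3.15
ee_pos: [0.6242, -0.0232, 0.2452]
eef_rot: [3.116, 1.568, 3.118]
force: [2.0, -5.9, -1.4]
grip_width: 0.0155
[ 0.62423357 -0.02316403  0.24518791] [ 2.01390015 -5.88400509 -1.44013259] 0.015465102599617787
0.03706271579545961 136.23582772419664
0.36 0 [[np.float64(-10.8), np.float64(-7.1)], [np.float64(-23.3), np.float64(-10.0)], [np.float64(-36.1), np.float64(-8.2)], [np.float64(-47.4), np.float64(-2.1)], [np.float64(-47.4), np.float64(-2.1)]]
0.36 1 [[np.float64(-8.4), np.float64(9.7)], [np.float64(-12.9), np.float64(21.8)], [np.float64(-12.9), np.float64(34.7)], [np.float64(-8.2), np.float64(46.8)], [np.float64(-8.2), np.float64(46.8)]]
0.36 2 [[np.float64(8.6), np.float64(9.6)], [np.float64(20.0), np.float64(15.7)], [np.float64(32.7), np.float64(17.3)], [np.float64(45.3), np.float64(14.3)], [np.float64(45.3), np.float64(14.3)]]
0.36 3 [[np.float64(10.7), np.float64(-7.2)], [np.float64(18.1), np.float64(-17.7)], [np.float64(21.4), np.float64(-30.2)], [np.float64(20.1), np.float64(-43.0)], [np.float64(20.1), np.float64(-43.0)]]
0.36 4 [[np.float64(-5.8), np.float64(-11
[... 1647 characters left out ...]
t64(-40.6), np.float64(-1.9)], [np.float64(-51.0), np.float64(7.9)], [np.float64(-51.0), np.float64(7.9)]]
0.4 5 [[np.float64(-5.8), np.float64(13.1)], [np.float64(-6.1), np.float64(27.4)], [np.float64(-0.7), np.float64(40.6)], [np.float64(9.4), np.float64(50.8)], [np.float64(9.4), np.float64(50.8)]]
0.4 6 [[np.float64(13.2), np.float64(5.4)], [np.float64(27.5), np.float64(5.3)], [np.float64(40.7), np.float64(-0.5)], [np.float64(50.5), np.float64(-10.8)], [np.float64(50.5), np.float64(-10.8)]]
0.4 7 [[np.float64(5.0), np.float64(-13.4)], [np.float64(4.5), np.float64(-27.7)], [np.float64(-1.6), np.float64(-40.6)], [np.float64(-12.3), np.float64(-50.2)], [np.float64(-12.3), np.float64(-50.2)]]
```

```bash
cat > ang.py <<'E'
from h import *
o=get_obs(); v=o['ee_pos'][:2]-[.651,-.0488]; print('r',(1000*np.hypot(*v)).round(1),'deg',(np.degrees(np.arctan2(v[1],v[0]))%360).round(1),'F',o['force'].round(1),o['grip_width'].round(4),'z',o['ee_pos'][2].round(4))
E
python3 -m handwheel '[[[0,-11.8,-7.6],0,1],[[0,-25.6,-10.1],0,1],[[0,-39.4,-7.1],0,1],[[0,-50.9,0.9],0,1],[[0,-50.9,0.9],0,1]]' 30; python3 ang.py; python3 -m handwheel '[[[0,-7.6,11.8],0,1],[[0,-10.1,25.6],0,1],[[0,-7.1,39.4],0,1],[[0,0.9,50.9],0,1],[[0,0.9,50.9],0,1]]'; python3 ang.py
```

```text
time_s: 3.65
ee_pos: [0.6243, -0.0767, 0.2452]
eef_rot: [-2.788, 1.564, -2.788]
force: [-10.2, -13.9, 2.6]
grip_width: 0.0153
time_s: 4.15
ee_pos: [0.6756, -0.0737, 0.2451]
eef_rot: [3.106, 1.564, 3.108]
force: [-3.0, 6.3, 5.3]
grip_width: 0.0152Traceback (most recent call last):
  File "ang.py", line 2, in <module>
    o=get_obs(); v=o['ee_pos'][:2]-[.651,-.0488]; print('r',(1000*np.hypot(*v)).round(1),'deg',(np.degrees(np.arctan2(v[1],v[0]))%360).round(1),'F',o['force'].round(1),o['grip_width'].round(4),'z',o['ee_pos'][2].round(4))
                                                                                                                                                                        ^^^^^^^^^^^^^^^^^^^^^
AttributeError: 'float' object has no attribute 'round'
Traceback (most recent call last):
  File "ang.py", line 2, in <module>
    o=get_obs(); v=o['ee_pos'][:2]-[.651,-.0488]; print('r',(1000*np.hypot(*v)).round(1),'deg',(np.degrees(np.arctan2(v[1],v[0]))%360).round(1),'F',o['force'].round(1),o['grip_width'].round(4),'z',o['ee_pos'][2].round(4))
                                                                                                                                                                        ^^^^^^^^^^^^^^^^^^^^^
AttributeError: 'float' object has no attribute 'round'
```

```bash
sed -i "s/o\['grip_width'\].round(4)/round(o['grip_width'],4)/" ang.py
python3 -m handwheel '[[[0,11.8,7.6],0,1],[[0,25.6,10.1],0,1],[[0,39.4,7.1],0,1],[[0,50.9,-0.9],0,1],[[0,50.9,-0.9],0,1]]'; python3 ang.py; python3 -m handwheel '[[[0,7.6,-11.8],0,1],[[0,10.1,-25.6],0,1],[[0,7.1,-39.4],0,1],[[0,-0.9,-50.9],0,1],[[0,-0.9,-50.9],0,1]]'; python3 ang.py
```

```text
time_s: 4.65
ee_pos: [0.6727, -0.0234, 0.2452]
eef_rot: [-2.96, 1.56, -2.958]
force: [-10.8, -9.6, 2.0]
grip_width: 0.0154
r 33.4 deg 49.5 F [-10.8  -9.6   2. ] 0.0154 z 0.2452
time_s: 5.15
ee_pos: [0.6213, -0.026, 0.2453]
eef_rot: [-2.832, 1.56, -2.832]
force: [4.4, -7.7, -6.2]
grip_width: 0.0156
r 37.5 deg 142.5 F [ 4.4 -7.7 -6.2] 0.0156 z 0.2453
```

```bash
sed -i "s/.651,-.0488/.6485,-.05/" ang.py
python3 -m handwheel '[[[0,-10.8,-6.3],0,1],[[0,-24.6,-8.8],0,1],[[0,-38.4,-5.8],0,1],[[0,-49.9,2.2],0,1],[[0,-49.9,2.2],0,1]]'; python3 ang.py;python3 -m handwheel '[[[0,-7.6,11.8],0,1],[[0,-10.1,25.6],0,1],[[0,-7.1,39.4],0,1],[[0,0.9,50.9],0,1],[[0,0.9,50.9],0,1]]'; python3 ang.py
python3 -m handwheel '[[[0,11.8,7.6],0,1],[[0,25.6,10.1],0,1],[[0,39.4,7.1],0,1],[[0,50.9,-0.9],0,1],[[0,50.9,-0.9],0,1]]'; python3 ang.py
```

```text
time_s: 5.65
ee_pos: [0.6243, -0.0773, 0.2453]
eef_rot: [-2.87, 1.561, -2.87]
force: [3.9, 0.5, -1.8]
grip_width: 0.0154
r 36.5 deg 228.4 F [ 3.9  0.5 -1.8] 0.0154 z 0.2453
time_s: 6.15
ee_pos: [0.6752, -0.0744, 0.2451]
eef_rot: [3.108, 1.559, 3.11]
force: [-10.2, 12.7, 6.2]
grip_width: 0.0153
r 36.1 deg 317.5 F [-10.2  12.7   6.2] 0.0153 z 0.2451
time_s: 6.65
ee_pos: [0.6731, -0.0242, 0.2453]
eef_rot: [-3.06, 1.556, -3.058]
force: [-5.9, -2.3, -0.3]
grip_width: 0.0156
r 35.7 deg 46.3 F [-5.9 -2.3 -0.3] 0.0156 z 0.2453
```

```bash

python3 -m handwheel '[[[0,7.6,-11.8],0,1],[[0,10.1,-25.6],0,1],[[0,7.1,-39.4],0,1],[[0,-0.9,-49.9],0,1],[[0,-0.9,-49.9],0,1]]'; python3 ang.py
python3 -m handwheel '[[[0,-11.8,-7.6],0,1],[[0,-25.6,-10.1],0,1],[[0,-39.4,-7.1],0,1],[[0,-48.9,-0.9],0,1],[[0,-48.9,-0.9],0,1]]'; python3 ang.py
```

```text
time_s: 7.15
ee_pos: [0.6227, -0.0265, 0.2466]
eef_rot: [-3.027, 1.557, -3.026]
force: [0.4, -0.1, -0.4]
grip_width: 0.0006
r 34.9 deg 137.6 F [ 0.4 -0.1 -0.4] 0.0006 z 0.2466
time_s: 7.65
ee_pos: [0.6226, -0.077, 0.2462]
eef_rot: [-3.026, 1.556, -3.026]
force: [1.0, 0.9, -0.2]
grip_width: 0.001
r 37.5 deg 226.2 F [ 1.   0.9 -0.2] 0.001 z 0.2462
```

```bash

python3 -m handwheel '[[[-30,0,0],0,1],[[-60,0,0],0,-0.4],[[-80,0,0],0,-0.4],[[-80,0,0],0,-0.4],[[-80,0,0],0,-0.4]]'
cat > kn.py <<'E'
from h import *
o=get_obs();print(o['ee_pos'],R().round(3).tolist(),o['grip_width'])
T=np.array(camera_info('wrist')['extrinsics']);p,d=camera('wrist'); cv2.imwrite('pics/w2.png',p)
h=cv2.cvtColor(p,cv2.COLOR_BGR2HSV); m=cv2.inRange(h,(0,110,60),(9,255,255))|cv2.inRange(h,(170,110,60),(180,255,255))
C=cloud('wrist',d,T); n,l,s,c=cv2.connectedComponentsWithStats(m)
for i in np.argsort(-s[1:,4])[:3]+1:
    q=C[l==i]; q=q[q[:,2]>.25]
    if len(q)<20: continue
    print(s[i],np.median(q,0).round(4)); k=np.median(q,0); print('deg',np.degrees(np.arctan2(k[1]+.05,k[0]-.6485)), 'go',rel([*k[:2],.245]))
z=C[...,2]; mw=(z>.215)&(z<.229)&(d>0); print('wheel',cv2.minAreaRect((C[mw][:,:2]*1000).astype('float32')),mw.sum())
E
python3 kn.py
```

```text
time_s: 8.15
ee_pos: [0.6238, -0.0767, 0.3252]
eef_rot: [-3.044, 1.556, -3.045]
force: [-0.6, 0.4, 0.2]
grip_width: 0.0292
[ 0.62378486 -0.07666997  0.32520536] [[-0.015, 0.0, 1.0], [-0.001, 1.0, -0.0], [-1.0, -0.001, -0.015]] 0.02918942165595443
[318 228  29  33 597] [ 0.6508 -0.0159  0.2606]
deg 86.12495717588958 go [79.1 60.9 28.5]
wheel ((648.3225708007812, -52.18164825439453), (87.50640869140625, 95.79187774658203), 31.805566787719727) 7514
```

View pics/w2.png

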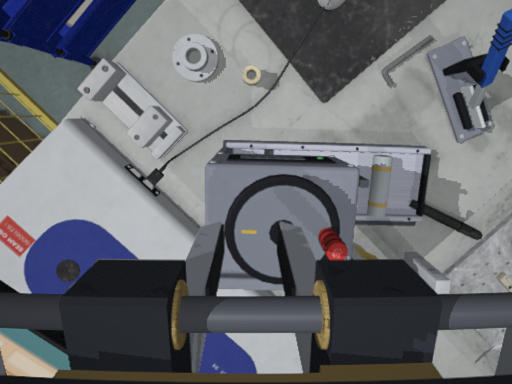

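```bash

python3 -m handwheel '[[[0,40,20],0,-0.4],[[10,61,28],0,-0.4],[[45,61,28.5],0,-0.4],[[79,61,28.5],0,-0.4],[[79,61,28.5],0,0.3]]' 60;  python3 -m handwheel '[[[0,0,0],0,1],[[0,0,0],0,1],[[0,0,0],0,1],[[0,0,0],0,1],[[0,0,0],0,1]]'; python3 ang.py; python3 -m handwheel '[[[0,0,0],0,1],[[0,0,0],0,1],[[0,0,0],0,1],[[0,0,0],0,1],[[0,0,0],0,1]]'; python3 ang.py
```

```text
time_s: 8.7
ee_pos: [0.6496, -0.0154, 0.2399]
eef_rot: [-3.104, 1.548, -3.104]
force: [-0.1, 0.2, -0.4]
grip_width: 0.0607
time_s: 9.2
ee_pos: [0.6497, -0.0155, 0.2403]
eef_rot: [-3.1, 1.548, -3.1]
force: [0.8, -0.3, 0.1]
grip_width: 0.021
r 34.6 deg 88.0 F [ 0.8 -0.3  0.1] 0.021 z 0.2403
time_s: 9.7
ee_pos: [0.6497, -0.0144, 0.2404]
eef_rot: [3.109, 1.548, 3.109]
force: [-0.9, 5.9, 0.2]
grip_width: 0.015
r 35.7 deg 88.1 F [-0.9  5.9  0.2] 0.015 z 0.2404
```

```bash

python3 -m handwheel '[[[0,-1.8,-12.4],0,1],[[0,-7.6,-23.5],0,1],[[0,-16.9,-31.8],0,1],[[0,-28.5,-36.5],0,1],[[0,-28.5,-36.5],0,1]]'; python3 ang.py
```

```text
time_s: 10.2
ee_pos: [0.6129, -0.0446, 0.2415]
eef_rot: [3.124, 1.548, 3.123]
force: [0.6, 0.2, 0.3]
grip_width: 0.0003
r 36.0 deg 171.4 F [0.6 0.2 0.3] 0.0003 z 0.2415
```

```bash

python3 -m handwheel '[[[-40,0,0],0,1],[[-80,0,0],0,-0.3],[[-80,0,0],0.15,-0.3],[[-80,0,0],0.3,-0.3],[[-80,0,0],0.45,-0.3]]'
python3 -m handwheel '[[[0,0,0],0.15,-0.3],[[0,0,0],0.3,-0.3],[[0,0,0],0.45,-0.3],[[0,0,0],0.6,-0.3],[[0,0,0],0.75,-0.3]]'
python3 -m handwheel '[[[0,0,0],0.15,-0.3],[[0,0,0],0.3,-0.3],[[0,0,0],0.37,-0.3],[[0,0,0],0.37,-0.3],[[0,0,0],0.37,-0.3]]'
sed -i 's/pics\/w2/pics\/w3/; s/>.25\]/>.259]/' kn.py; python3 kn.py
```

```text
time_s: 10.7
ee_pos: [0.6149, -0.0448, 0.3216]
eef_rot: [-2.704, 1.549, 3.122]
force: [-0.3, -0.2, -0.2]
grip_width: 0.029
time_s: 11.2
ee_pos: [0.6151, -0.045, 0.3215]
eef_rot: [-1.959, 1.548, 3.116]
force: [-0.1, -0.3, 1.0]
grip_width: 0.0613
time_s: 11.7
ee_pos: [0.6152, -0.0451, 0.3215]
eef_rot: [-1.592, 1.548, 3.116]
force: [0.1, 0.3, 0.7]
grip_width: 0.0614
[ 0.61517157 -0.04507174  0.32148586] [[-0.022, 1.0, -0.004], [0.001, -0.004, -1.0], [-1.0, -0.022, -0.0]] 0.0613621891334488
[296 152  27  28 409] [ 0.6543 -0.0134  0.2608]
deg 80.99279639475627 go [ 75.6  40.7 -31.8]
wheel ((650.8721313476562, -48.188232421875), (96.21430969238281, 91.9798583984375), 29.37051010131836) 9314
```

View pics/w3.png

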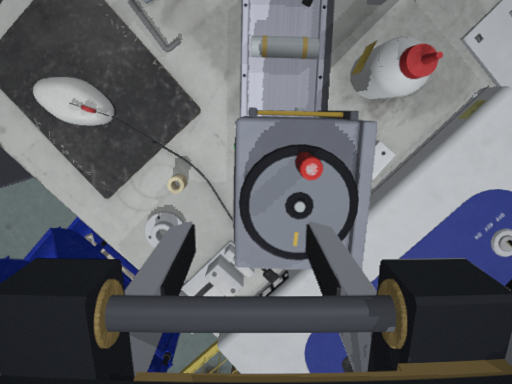

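```bash
sed -i "s/.6485,-.05/.651,-.0488/" ang.py
python3 -m handwheel '[[[0,41,-20],0,-0.3],[[10,41,-32],0,-0.3],[[45,41,-32],0,-0.3],[[77,41,-32],0,-0.3],[[77,41,-32],0,0.3]]' 40;  python3 -m handwheel '[[[0,0,0],0,1],[[0,0,0],0,1],[[0,0,0],0,1],[[0,0,0],0,1],[[0,0,0],0,1]]'; python3 ang.py; python3 -m handwheel '[[[0,0,0],0,1],[[0,0,0],0,1],[[0,0,0],0,1],[[0,0,0],0,1],[[0,0,0],0,1]]'; python3 ang.py
python3 -m handwheel '[[[0,-8.8,0.2],-0.14,1],[[0,-17.3,2.4],-0.28,1],[[0,-25,6.7],-0.42,1],[[0,-31.4,12.7],-0.56,1],[[0,-36.2,20],-0.7,1]]'; python3 ang.py
```

```text
time_s: 12.25
ee_pos: [0.6534, -0.0128, 0.2399]
eef_rot: [-1.612, 1.543, 3.098]
force: [-0.1, -0.2, 0.2]
grip_width: 0.0563
time_s: 12.75
ee_pos: [0.6536, -0.0129, 0.2405]
eef_rot: [-1.61, 1.544, 3.1]
force: [3.6, -0.7, 0.5]
grip_width: 0.0169
r 36.0 deg 85.9 F [ 3.6 -0.7  0.5] 0.0169 z 0.2405
time_s: 13.25
ee_pos: [0.6536, -0.0128, 0.2406]
eef_rot: [-1.612, 1.544, 3.098]
force: [0.9, 0.6, -1.4]
grip_width: 0.0154
r 36.1 deg 85.8 F [ 0.9  0.6 -1.4] 0.0154 z 0.2406
time_s: 13.75
ee_pos: [0.6207, -0.0221, 0.2412]
eef_rot: [-3.106, 1.545, 2.319]
force: [-10.5, 63.7, -2.7]
grip_width: 0.0559
r 40.4 deg 138.6 F [-10.5  63.7  -2.7] 0.0559 z 0.2412
```

```bash
cat > look.py <<'E'
import sys
from h import *
T=np.array(camera_info('wrist')['extrinsics']);p,d=camera('wrist'); q,_=camera('scene')
a=cv2.resize(p[100:340,100:420],(400,300)); b=cv2.resize(q[140:260,260:420],(400,300),interpolation=cv2.INTER_CUBIC)
cv2.imwrite(f'pics/{sys.argv[1]}.png',np.hstack([a,b])); o=get_obs(); print(o['force'],o['grip_width'],o['ee_pos'])
E
python3 look.py l1
```

```text
[ 0.33861425 -0.53166211 -0.50112706] 0.043421443372663925 [ 0.61729815 -0.02985548  0.24135185]
```

View pics/l1.png

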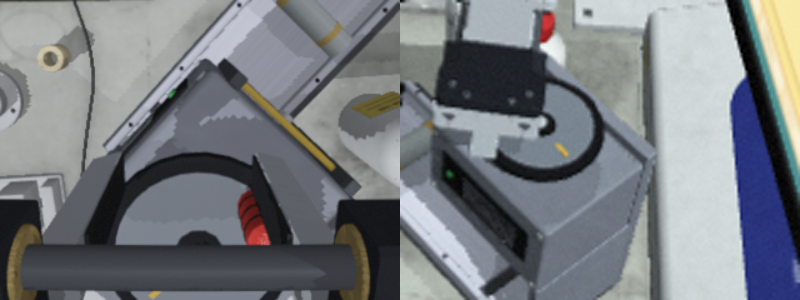

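```bash

python3 -m handwheel '[[[0,0,0],0,-0.3],[[-40,0,0],0,-0.3],[[-80,0,0],0,-0.3],[[-80,0,0],0.1,-0.3],[[-80,0,0],0.1,-0.3]]' 40
sed -i 's/pics\/w3/pics\/w4/;s/.6485/.651/;s/+.05,/+.0488,/' kn.py; cat >> kn.py <<'E'
H,S=h[...,0],h[...,1]; y=(H>15)&(H<32)&(S>120)&(d>0)&(np.abs(C[...,0]-.65)<.05)&(np.abs(C[...,1]-.026)<.012)
q=C[y]; print('shutter',y.sum(), np.percentile(q,[2,50,98],axis=0).round(4).tolist() if y.sum() else 0)
p,d=camera('top');C=cloud('top',d);h=cv2.cvtColor(p,cv2.COLOR_BGR2HSV);H,S=h[...,0],h[...,1]; y=(H>15)&(H<32)&(S>100)&(d>0)&(np.abs(C[...,0]-.65)<.05)&(np.abs(C[...,1]-.026)<.015)
q=C[y]; print('shutter top',y.sum(), np.percentile(q,[2,50,98],axis=0).round(4).tolist() if y.sum() else 0)
E
python3 kn.py
```

```text
time_s: 14.35
ee_pos: [0.6195, -0.0305, 0.3221]
eef_rot: [-2.322, 1.545, 2.995]
force: [-0.1, 0.7, -0.7]
grip_width: 0.0611
[ 0.61953078 -0.03049407  0.32213109] [[-0.026, 0.823, 0.568], [0.004, 0.568, -0.823], [-1.0, -0.019, -0.018]] 0.061058892796205855
[296 205  26  31 373] [ 0.6548 -0.0132  0.2607]
deg 83.91511085373106 go [75.  40.5  7.6]
wheel ((648.8060913085938, -50.884376525878906), (89.36065673828125, 95.7778091430664), 21.923267364501953) 8605
shutter 375 [[0.6232, 0.0141, 0.1097], [0.6568, 0.0212, 0.1758], [0.6946, 0.0234, 0.4318]]
shutter top 47 [[0.6451, 0.0187, 0.1182], [0.6726, 0.023, 0.1736], [0.6938, 0.0253, 0.1785]]
```

```bash

python3 -m handwheel '[[[0,30,7],0,-0.3],[[10,40,8],0,-0.3],[[45,40,8],0,-0.3],[[77,40,8],0,-0.3],[[77,40,8],0,0.3]]' 40;  python3 -m handwheel '[[[0,0,0],0,1],[[0,0,0],0,1],[[0,0,0],0,1],[[0,0,0],0,1],[[0,0,0],0,1]]'; python3 -m handwheel '[[[0,0,0],0,1],[[0,0,0],0,1],[[0,0,0],0,1],[[0,0,0],0,1],[[0,0,0],0,1]]'; python3 ang.py
python3 -m handwheel '[[[0,7.2,8.5],0,1],[[0,11.6,18.9],0,1],[[0,12.4,30.2],0,1],[[0,9.8,41.1],0,1],[[0,3.8,50.8],0,1]]'; python3 ang.py
```

```text
time_s: 14.95
ee_pos: [0.653, -0.0138, 0.2379]
eef_rot: [-2.301, 1.536, 3.022]
force: [-0.7, 0.9, 0.5]
grip_width: 0.056
time_s: 15.45
ee_pos: [0.6533, -0.0134, 0.2382]
eef_rot: [-2.327, 1.537, 2.996]
force: [3.0, 3.5, -0.8]
grip_width: 0.0163
time_s: 15.95
ee_pos: [0.6533, -0.0132, 0.2381]
eef_rot: [-2.334, 1.537, 2.989]
force: [0.6, 2.6, -1.9]
grip_width: 0.0151
r 35.6 deg 86.2 F [ 0.6  2.6 -1.9] 0.0151 z 0.2381
time_s: 16.45
ee_pos: [0.6868, -0.0526, 0.238]
eef_rot: [-2.362, 1.541, 2.962]
force: [0.1, 3.8, 6.6]
grip_width: 0.0153
r 36.0 deg 353.9 F [0.1 3.8 6.6] 0.0153 z 0.238
```

```bash

python3 -m handwheel '[[[0,0,0],0,-0.3],[[0,0,0],0,-0.3],[[-30,0,0],0,-0.3],[[-70,0,0],0,-0.3],[[-100,0,0],0,-0.3]]'
python3 -m handwheel '[[[0,-6,-45],-0.14,-0.3],[[0,-12,-90],-0.28,-0.3],[[0,-18,-135],-0.42,-0.3],[[0,-24,-180],-0.56,-0.3],[[0,-30,-225],-0.7,-0.3]]'
python3 - <<'E'
from h import *
print(rel([.47,.19,.31]),R().round(3).tolist(),get_obs()['qpos'])
p,d=camera('top');C=cloud('top',d);h=cv2.cvtColor(p,cv2.COLOR_BGR2HSV)
m=(cv2.inRange(h,(0,100,60),(9,255,255))|cv2.inRange(h,(170,100,60),(180,255,255)))>0
m&=(np.abs(C[...,0]-.66)<.08)&(np.abs(C[...,1]+.05)<.08); k=np.median(C[m],0); print('knob',k,m.sum(),np.degrees(np.arctan2(k[1]+.0488,k[0]-.651)))
E
```

```text
time_s: 16.95
ee_pos: [0.6895, -0.0529, 0.3404]
eef_rot: [-2.346, 1.542, 2.978]
force: [0.7, -0.1, 0.4]
grip_width: 0.0519
time_s: 17.45
ee_pos: [0.5341, 0.1152, 0.3455]
eef_rot: [-3.031, 1.542, 2.998]
force: [0.8, 1.6, 1.6]
grip_width: 0.0612
[ 37.7  56.4 -79.7] [[-0.029, 0.251, 0.968], [0.004, 0.968, -0.251], [-1.0, -0.003, -0.029]] [ 0.14164507  0.24718436  1.30027372  0.00815036  1.62193049 -1.17535835]
knob [ 0.68368794 -0.05350596  0.26029564] 59 -8.192366931253117
```

```bash

python3 -m handwheel '[[[10,25,-35],-0.14,-0.3],[[30,50,-70],-0.28,-0.3],[[37,56,-80],-0.42,-0.3],[[37,56,-80],-0.56,-0.3],[[37,56,-80],-0.595,-0.3]]'
cat > pad.py <<'E'
from h import *
o=get_obs();print(o['ee_pos'],R().round(3).tolist())
T=np.array(camera_info('wrist')['extrinsics']);p,d=camera('wrist'); cv2.imwrite('pics/p1.png',p); np.savez('p1.npz',p=p,d=d,T=T)
C=cloud('wrist',d,T);h=cv2.cvtColor(p,cv2.COLOR_BGR2HSV);H,S,V=h[...,0],h[...,1],h[...,2];z=C[...,2]
reg=(d>0)&(np.hypot(C[...,0]-.49,C[...,1]-.2)<.12)
b=reg&(H>100)&(H<128)&(S>120)&(z>.03); q=C[b]; print('blue',b.sum(),np.percentile(q,[2,50,98],axis=0).round(4).tolist())
c=q.mean(0);u,s,vt=np.linalg.svd(q-c,full_matrices=False);print('axis',vt[0].round(3),'yaw',np.degrees(np.arctan2(vt[0][1],vt[0][0])),'lean',np.degrees(np.arccos(abs(vt[0][2]))),'c',c.round(4))
w=reg&(V>170)&(S<40)&(z>.012)&(z<.045); q=C[w]; print('white',w.sum(),cv2.minAreaRect((q[:,:2]*1000).astype('float32')) if w.sum()>5 else 0,np.percentile(q[:,2],[5,50,95]))
E
python3 pad.py
```

```text
time_s: 18.0
ee_pos: [0.4651, 0.1933, 0.3119]
eef_rot: [2.615, 1.542, 2.975]
force: [-0.4, -0.4, -0.6]
grip_width: 0.0616
[0.46509727 0.19333804 0.31186781] [[-0.028, -0.352, 0.936], [0.005, 0.936, 0.352], [-1.0, 0.014, -0.025]]
blue 731 [[0.4493, 0.181, 0.0677], [0.4755, 0.1964, 0.1189], [0.5139, 0.2179, 0.1411]]
axis [ 0.604  0.284 -0.745] yaw 25.199995026369812 lean 41.85514775305344 c [0.4775 0.1975 0.1135]
white 90 ((573.2630615234375, 198.903076171875), (31.70849609375, 84.91304016113281), 27.296117782592773) [0.02088927 0.02973301 0.03146274]
```

View pics/p1.png

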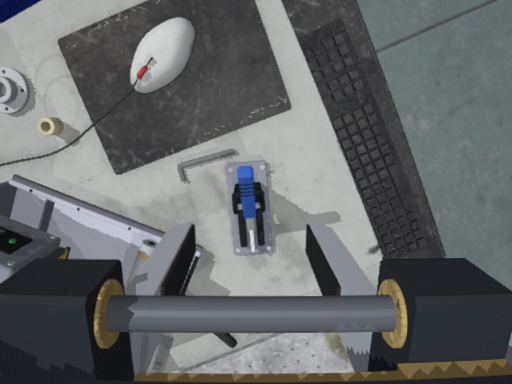

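```bash
cat > p2.py <<'E'
from h import *
f=np.load('p1.npz');p,d,T=f['p'],f['d'],f['T']
co=plane('wrist',[(226,163),(268,161),(272,251),(234,254)],.008,T); print('base',co.round(4).tolist())
for a,b in((0,3),(1,2)):
    e=co[b]-co[a]; print('yaw edge',np.degrees(np.arctan2(e[1],e[0])),np.linalg.norm(e))
e=co[1]-co[0]; print('cross edge',np.degrees(np.arctan2(e[1],e[0])),np.linalg.norm(e)); print('base c',co.mean(0))
h=cv2.cvtColor(p,cv2.COLOR_BGR2HSV); h[:,:,2]
C=cloud('wrist',d,T); m=(C[...,2]>.0235)&(C[...,2]<.04)&(h[...,2]>150)&(h[...,1]<60); m[:195]=0;m[256:]=0;m[:,:235]=0;m[:,270:]=0
v,u=np.nonzero(m);print(len(u),u.min(),u.max(),v.min(),v.max())
q=plane('wrist',np.c_[u,v],.030,T)[:,:2]; c=q.mean(0); w=np.linalg.svd(q-c)[2][0]; w=w*np.sign(w[0]); t=(q-c)@w
print('blade yaw',np.degrees(np.arctan2(w[1],w[0])),'ends',c+w*t.min(),c+w*t.max(),(t.max()-t.min())*1000,'c',c)
# handle top pixels: blue centerline
b=(h[...,0]>100)&(h[...,0]<128)&(h[...,1]>120); b[:155]=0;b[230:]=0;b[:,:225]=0;b[:,275:]=0
for r in range(164,215,6):
    uu=np.nonzero(b[r])[0]
    if len(uu): print(r,uu.min(),uu.max(),np.nanmedian(C[r,uu],0).round(4))
cv2.imwrite('pics/p1c.png',cv2.resize(p[140:270,190:310],(554,600),interpolation=cv2.INTER_CUBIC))
E
python3 p2.py
```

```text
base [[0.4699, 0.1647, 0.008], [0.4471, 0.2177, 0.008], [0.5674, 0.2708, 0.008], [0.5909, 0.2205, 0.008]]
yaw edge 24.766685761347176 0.13330364695729474
yaw edge 23.815040168082035 0.1314864636000482
cross edge 113.25827840303721 0.05771037667922469
base c [0.51884154 0.21842741 0.008     ]
81 248 254 228 251
blade yaw 26.52496644187205 ends [0.53854585 0.22625295] [0.56906317 0.24148493] 34.107480727522194 c [0.55416447 0.23404861]
170 237 252 [0.4526 0.1855 0.1371]
176 238 252 [0.4576 0.1879 0.1409]
182 239 253 [0.464  0.1914 0.1338]
188 241 253 [0.4711 0.1952 0.1246]
194 240 253 [0.4795 0.1978 0.1138]
200 240 255 [0.4879 0.2022 0.1022]
206 242 254 [0.4971 0.2065 0.0909]
212 242 256 [0.5069 0.2112 0.0772]
```

View pics/p1c.png

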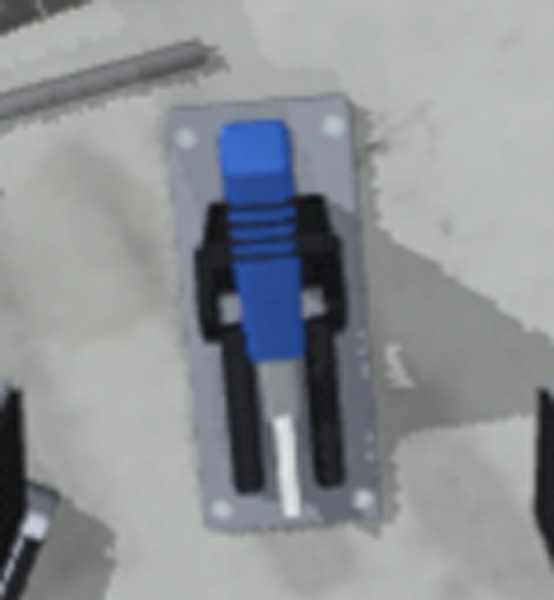

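```bash

python3 -m handwheel '[[[45,-3,1],-0.07,-0.3],[[90,-3,1],-0.07,-0.3],[[135,-3,1],-0.07,-0.3],[[165,-3,1],-0.07,-0.3],[[180,-3,1],-0.07,-0.3]]'
python3 - <<'E'
from h import *
print(rel([.4614,.1913,.1197]),R().round(3).tolist(),get_obs()['force'])
E
```

```text
time_s: 18.55
ee_pos: [0.4609, 0.1911, 0.1291]
eef_rot: [2.613, 1.539, 3.04]
force: [0.4, 0.0, 0.6]
grip_width: 0.0612
[ 9.4 -0.2  0.7] [[-0.032, -0.414, 0.91], [0.003, 0.91, 0.415], [-0.999, 0.016, -0.028]] [0.41025654 0.02938349 0.6233382 ]
```

```bash

python3 -m handwheel '[[[9,0,1],0,-0.3],[[9,0,1],0,0.3],[[9,0,1],0,1],[[9,0,1],0,1],[[9,0,1],0,1]]' 40
python3 -m handwheel '[[[0,0,0],0,1],[[0,0,0],0,1],[[0,0,0],0,1],[[0,0,0],0,1],[[0,0,0],0,1]]'
python3 - <<'E'
from h import *
o=get_obs();print(o['ee_pos'].round(4),R().round(3).tolist(),o['force'],o['grip_width'])
E
```

```text
time_s: 19.05
ee_pos: [0.4619, 0.1917, 0.1209]
eef_rot: [2.594, 1.54, 3.022]
force: [-0.4, 0.2, -0.4]
grip_width: 0.0329
time_s: 19.55
ee_pos: [0.4621, 0.1917, 0.1211]
eef_rot: [2.586, 1.541, 3.013]
force: [0.5, 0.4, 2.1]
grip_width: 0.0157
[0.4621 0.1917 0.1211] [[-0.03, -0.414, 0.91], [0.004, 0.91, 0.415], [-1.0, 0.016, -0.026]] [0.47155849 0.38760524 2.08689497] 0.01571301015918943
```

```bash

python3 -m handwheel '[[[-15,0,0],0,1],[[-40,0.6,-1],0,1],[[-70,1.1,-1.8],0,1],[[-100,1.6,-2.6],0,1],[[-120,2,-3],0,1]]'
python3 -m handwheel '[[[0,0,0],0.1,1],[[0,0,0],0.2,1],[[0,0,0],0.3,1],[[0,0,0],0.4,1],[[0,0,0],0.45,1]]'
cat > blade.py <<'E'
from h import *
import sys
o=get_obs();t=o['ee_pos'];print(t.round(4),R().round(3).tolist(),o['force'].round(1),round(o['grip_width'],4))
for n in('scene','top'):
    p,d=camera(n);C=cloud(n,d);h=cv2.cvtColor(p,cv2.COLOR_BGR2HSV); D=(C-t)@R()
    near=(d>0)&(D[...,0]>.06)&(D[...,0]<.125)&(D[...,2]>.03)&(D[...,2]<.14)&(np.abs(D[...,1])<.025)
    m=near&(h[...,1]<70)&(h[...,2]>120); q=D[m]*1000
    if len(q)>10: print(n,len(q),np.percentile(q,[2,50,98],axis=0).round(1).tolist())
    if len(sys.argv)>1: cv2.imwrite(f'pics/{sys.argv[1]}_{n}.png',p)
E
python3 blade.py b1; python3 - <<'E'
from h import *
print(rel([.552,.140,.241]))
E
```

```text
time_s: 20.05
ee_pos: [0.4622, 0.1919, 0.243]
eef_rot: [2.57, 1.542, 2.997]
force: [-0.0, -0.3, -0.9]
grip_width: 0.0158
time_s: 20.55
ee_pos: [0.462, 0.1918, 0.2428]
eef_rot: [3.035, 1.541, 3.008]
force: [0.5, 0.5, -0.9]
grip_width: 0.0159
[0.462  0.1918 0.2428] [[-0.029, 0.027, 0.999], [0.004, 1.0, -0.026], [-1.0, 0.003, -0.029]] [ 0.5  0.5 -0.9] 0.0159
scene 243 [[66.1, -5.6, 61.7], [91.0, -1.9, 82.8], [108.1, 3.2, 119.6]]
top 44 [[84.6, -5.5, 81.8], [89.5, -2.6, 102.4], [101.3, 0.4, 117.5]]
[ -1.  -49.7  91.2]
```

```bash

python3 -m handwheel '[[[0,-20,36],0,1],[[0,-40,73],0,1],[[0,-50,91],0,1],[[20,-50,91],0,1],[[50,-50,91],0,1]]'
python3 -m handwheel '[[[25,0,0],0,1],[[40,0,0],0,1],[[40,0,0],0,1],[[40,0,0],0,1],[[40,0,0],0,1]]'
cat > st.py <<'E'
from h import *
import sys
o=get_obs();print('tcp',o['ee_pos'].round(4),'F',o['force'].round(2),round(o['grip_width'],4),o['time_s'])
O=np.array([.6479,.0424]);a=np.radians(-1.4);Q=np.array([[np.cos(a),-np.sin(a)],[np.sin(a),np.cos(a)]])
for n in('scene','top'):
    p,d=camera(n);cv2.imwrite(f'pics/{sys.argv[1]}_{n}.png',p);C=cloud(n,d);L=C.copy();L[...,:2]=(C[...,:2]-O)@Q; L*=1000
    ins=(d>0)&(np.abs(L[...,0])<43)&(L[...,1]>-140)&(L[...,1]<127)
    r=ins&(L[...,2]>27)&(L[...,2]<42); h=cv2.cvtColor(p,cv2.COLOR_BGR2HSV)
    br=r&(h[...,0]>10)&(h[...,0]<30)&(h[...,1]>50)
    for nm,m in(('z27-42',r),('bands',br)):
        if m.sum()>3: print(n,nm,m.sum(),np.percentile(L[m],[3,50,97],axis=0).round(1).tolist())
    rl=(d>0)&(L[...,2]>18)&(L[...,2]<26)&(np.abs(np.abs(L[...,0])-50)<12)&(L[...,1]>30)&(L[...,1]<125)
    for s in(-1,1):
        m=rl&(L[...,0]*s>0)
        if m.sum()>5: print('rail',s,m.sum(),np.percentile(L[m][:,0],[5,50,95]).round(1))
E
python3 st.py s1
python3 - <<'E'
import cv2,numpy as np
a=cv2.resize(cv2.imread('pics/s1_scene.png')[130:290,180:360],(450,400),interpolation=cv2.INTER_CUBIC);b=cv2.resize(cv2.imread('pics/s1_top.png')[110:250,190:350],(350,306),interpolation=cv2.INTER_CUBIC)
b=np.vstack([b,np.zeros((94,350,3),'uint8')]);cv2.imwrite('pics/s1.png',np.hstack([a,b]))
E
```

```text
time_s: 21.15
ee_pos: [0.5513, 0.1395, 0.1901]
eef_rot: [3.004, 1.543, 2.982]
force: [-0.4, 0.5, -0.8]
grip_width: 0.0155
time_s: 21.65
ee_pos: [0.5506, 0.1398, 0.1513]
eef_rot: [2.984, 1.545, 2.962]
force: [0.9, 0.6, -0.1]
grip_width: 0.0159
tcp [0.5506 0.1398 0.1513] F [ 0.87  0.61 -0.06] 0.0159 21.65
scene z27-42 289 [[-39.3, 48.3, 27.6], [-9.9, 58.1, 36.7], [27.0, 95.3, 41.3]]
scene bands 33 [[-24.9, 49.0, 28.2], [-21.1, 58.4, 36.9], [29.4, 68.4, 41.1]]
rail -1 137 [-51.4 -48.4 -39.9]
rail 1 54 [44.9 48.6 52.9]
top z27-42 37 [[-5.2, 50.3, 29.5], [22.8, 51.2, 32.4], [41.3, 55.9, 38.0]]
top bands 5 [[24.8, 50.9, 30.4], [27.7, 53.2, 33.8], [29.6, 53.4, 35.9]]
rail 1 31 [44.5 47.7 50.7]
```

View pics/s1.png

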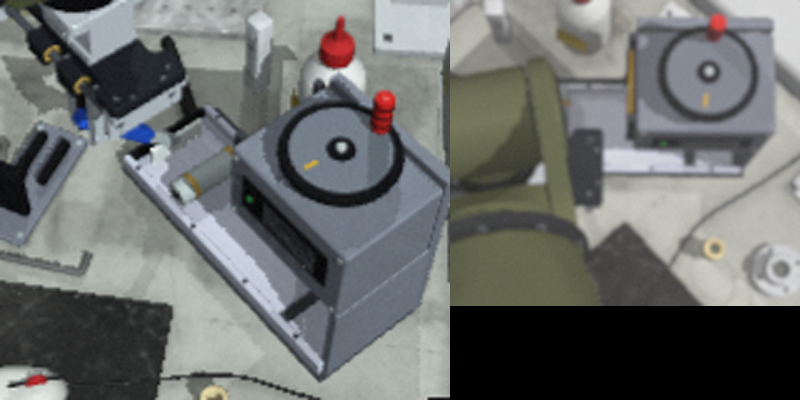

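```bash

python3 -m handwheel '[[[8,0,0],0,1],[[15,0,0],0,1],[[20,0,0],0,1],[[21,0,0],0,1],[[21,0,0],0,1]]'
python3 blade.py; python3 st.py s2
```

```text
time_s: 22.25
ee_pos: [0.5499, 0.1398, 0.1299]
eef_rot: [2.991, 1.544, 2.969]
force: [0.3, 0.5, -1.2]
grip_width: 0.0155
[0.5499 0.1398 0.1299] [[-0.026, 0.022, 0.999], [0.005, 1.0, -0.022], [-1.0, 0.004, -0.026]] [ 0.3  0.5 -1.2] 0.0155
scene 312 [[68.3, -20.9, 51.2], [107.8, -1.7, 74.1], [120.4, 21.2, 137.0]]
tcp [0.5501 0.1399 0.1303] F [ 0.4  -0.09  0.36] 0.0158 22.35
scene z27-42 361 [[-39.6, 48.7, 28.1], [-8.4, 61.5, 36.1], [25.6, 97.6, 40.5]]
scene bands 32 [[-25.5, 49.4, 31.0], [-20.9, 58.7, 37.3], [29.3, 67.6, 39.7]]
rail -1 139 [-51.3 -47.7 -39.2]
rail 1 50 [45.2 48.8 53. ]
top z27-42 40 [[-4.3, 50.3, 27.8], [23.8, 52.9, 33.2], [42.4, 56.1, 38.0]]
top bands 4 [[24.6, 50.9, 28.5], [26.6, 52.1, 33.0], [29.1, 53.3, 35.6]]
rail 1 32 [44.8 47.5 50.5]
```

```bash

python3 -m handwheel '[[[0,-5,0],0,1],[[0,-10,0],0,1],[[0,-14,0],0,1],[[0,-16,0],0,1],[[0,-17,0],0,1]]'
python3 -m handwheel '[[[0,-2,0],0,1],[[0,-5,0],0,1],[[0,-8,0],0,1],[[0,-12,0],0,1],[[0,-16,0],0,1]]'
python3 st.py s3
python3 -m handwheel '[[[0,-4,0],0,1],[[0,-8,0],0,1],[[0,-12,0],0,1],[[0,-16,0],0,1],[[0,-20,0],0,1]]'
python3 st.py s3
```

```text
time_s: 22.95
ee_pos: [0.5497, 0.1226, 0.1303]
eef_rot: [2.976, 1.545, 2.954]
force: [-0.4, 0.1, -0.5]
grip_width: 0.0158
time_s: 23.45
ee_pos: [0.5494, 0.1062, 0.1302]
eef_rot: [2.98, 1.545, 2.958]
force: [-0.1, 1.2, -0.4]
grip_width: 0.0156
tcp [0.5494 0.1062 0.1302] F [-0.1   1.16 -0.44] 0.0156 23.45
scene z27-42 308 [[-39.8, 32.4, 27.9], [-14.2, 46.2, 36.2], [15.9, 63.3, 40.8]]
scene bands 29 [[-25.5, 32.2, 28.2], [-21.9, 41.1, 36.3], [-18.7, 52.5, 41.4]]
rail -1 101 [-51.6 -48.  -39.7]
rail 1 38 [46.3 49.5 52.4]
top z27-42 7 [[17.8, 35.3, 30.5], [24.5, 35.5, 34.7], [40.7, 38.3, 37.9]]
rail 1 12 [48.2 51.6 52.3]
time_s: 24.05
ee_pos: [0.5489, 0.0856, 0.1302]
eef_rot: [2.982, 1.545, 2.959]
force: [-0.1, 1.2, -0.9]
grip_width: 0.0158
tcp [0.5489 0.0856 0.1302] F [-0.06  1.19 -0.87] 0.0158 24.05
scene z27-42 229 [[-40.1, 11.4, 28.1], [-22.6, 27.3, 36.3], [4.9, 43.1, 40.9]]
scene bands 27 [[-25.6, 11.4, 30.7], [-21.9, 17.8, 36.4], [-19.3, 30.0, 40.9]]
rail -1 59 [-51.8 -48.4 -39.8]
rail 1 20 [46.6 51.2 53.4]
rail 1 34 [48.7 51.9 52.7]
```

```bash

python3 -m handwheel '[[[0,-5,0],0,1],[[0,-10,0],0,1],[[0,-15,0],0,1],[[0,-20,0],0,1],[[0,-25,0],0,1]]'
python3 -m handwheel '[[[0,-5,0],0,1],[[0,-10,0],0,1],[[0,-15,0],0,1],[[0,-20,0],0,1],[[0,-25,0],0,1]]'
python3 -m handwheel '[[[0,-5,0],0,1],[[0,-10,0],0,1],[[0,-15,0],0,1],[[0,-20,0],0,1],[[0,-25,0],0,1]]'
python3 st.py s4
python3 - <<'E'
import cv2
cv2.imwrite('pics/s4.png',cv2.resize(cv2.imread('pics/s4_scene.png')[170:290,230:380],(750,600),interpolation=cv2.INTER_CUBIC))
E
```

```text
time_s: 24.65
ee_pos: [0.5483, 0.06, 0.1301]
eef_rot: [2.987, 1.545, 2.964]
force: [0.7, -0.2, -0.9]
grip_width: 0.0155
time_s: 25.15
ee_pos: [0.5477, 0.0346, 0.13]
eef_rot: [2.986, 1.545, 2.962]
force: [0.2, 1.0, -0.8]
grip_width: 0.0155
time_s: 25.65
ee_pos: [0.5471, 0.0092, 0.1299]
eef_rot: [2.988, 1.545, 2.965]
force: [0.1, -0.2, -0.3]
grip_width: 0.0156
tcp [0.5471 0.0092 0.1299] F [ 0.15 -0.24 -0.32] 0.0156 25.65
scene z27-42 169 [[-41.2, -64.5, 27.5], [-28.2, -53.3, 35.0], [-13.0, -36.3, 40.0]]
scene bands 30 [[-26.4, -65.3, 30.1], [-23.4, -55.6, 36.8], [-19.2, -43.1, 41.1]]
rail -1 14 [-52.  -50.2 -47.1]
rail -1 81 [-53.5 -48.9 -45.2]
rail 1 115 [44.3 48.1 52.4]
```

View pics/s4.png

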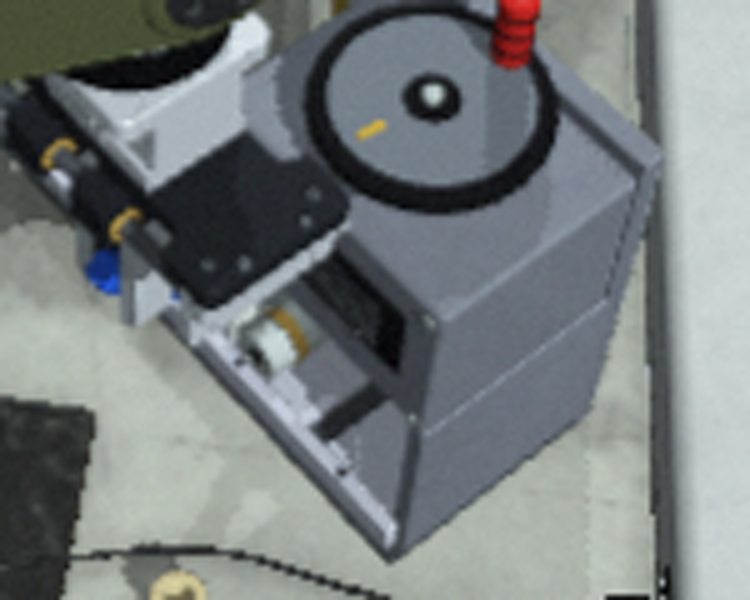

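```bash

python3 -m handwheel '[[[0,-4,0],0,1],[[0,-8,0],0,1],[[0,-12,0],0,1],[[0,-16,0],0,1],[[0,-20,0],0,1]]'
python3 st.py s5 | grep -v rail
python3 -m handwheel '[[[0,-3,0],0,1],[[0,-6,0],0,1],[[0,-8,0],0,1],[[0,-9,0],0,1],[[0,-9,0],0,1]]'
python3 st.py s5| grep -v rail;python3 -m handwheel '[[[0,0,0],0,1],[[0,0,0],0,1],[[0,0,0],0,1],[[0,0,0],0,1],[[0,0,0],0,1]]'
python3 st.py s5| grep -v rail
```

```text
time_s: 26.25
ee_pos: [0.5466, -0.0114, 0.1298]
eef_rot: [2.991, 1.545, 2.967]
force: [-0.5, -0.5, -0.4]
grip_width: 0.0156
tcp [ 0.5466 -0.0114  0.1298] F [-0.49 -0.5  -0.43] 0.0156 26.25
scene z27-42 150 [[-41.1, -85.6, 28.1], [-28.1, -76.5, 36.0], [-13.2, -62.4, 39.9]]
scene bands 31 [[-27.0, -85.8, 28.2], [-23.5, -78.2, 36.4], [-20.1, -65.5, 39.7]]
time_s: 26.85
ee_pos: [0.5464, -0.0206, 0.1297]
eef_rot: [2.996, 1.545, 2.971]
force: [-0.2, -0.3, -1.1]
grip_width: 0.0157
tcp [ 0.5464 -0.0206  0.1297] F [-0.21 -0.34 -1.1 ] 0.0157 26.85
scene z27-42 149 [[-41.1, -95.4, 27.8], [-27.9, -85.8, 35.6], [-13.5, -72.4, 39.7]]
scene bands 32 [[-26.3, -95.7, 27.5], [-23.5, -87.7, 35.9], [-19.7, -74.9, 40.2]]
time_s: 27.45
ee_pos: [0.5464, -0.0204, 0.1297]
eef_rot: [2.995, 1.545, 2.97]
force: [0.1, 0.6, -1.2]
grip_width: 0.0156
tcp [ 0.5464 -0.0204  0.1297] F [ 0.05  0.63 -1.2 ] 0.0156 27.45
scene z27-42 154 [[-40.4, -96.0, 27.8], [-27.4, -86.9, 35.3], [-12.5, -72.0, 41.0]]
scene bands 33 [[-26.8, -96.0, 28.4], [-23.8, -88.0, 37.6], [-20.7, -77.0, 41.0]]
top z27-42 4 [[-18.2, 124.2, 27.1], [-13.5, 125.7, 27.2], [0.8, 126.8, 27.8]]
```

```bash

python3 -m handwheel '[[[0,-1,0],0,1],[[0,-2,0],0,1],[[0,-3,0],0,1],[[0,-4,0],0,1],[[0,-4,0],0,1]]'
python3 st.py s6| grep scene;python3 -m handwheel '[[[0,0,0],0,1],[[0,0,0],0,1],[[0,0,0],0,1],[[0,0,0],0,1],[[0,0,0],0,1]]'
python3 st.py s6| grep -v rail
python3 -c "
import numpy as np,cv2
from h import *
p,d=camera('scene');C=cloud('scene',d);O=np.array([.6479,.0424]);a=np.radians(-1.4);Q=np.array([[np.cos(a),-np.sin(a)],[np.sin(a),np.cos(a)]])
L=C.copy();L[...,:2]=(C[...,:2]-O)@Q;L*=1000
m=(d>0)&(L[...,0]>-38)&(L[...,0]<-10)&(L[...,2]>15)&(L[...,2]<45)&(L[...,1]<-50)&(L[...,1]>-125)
for y in range(-120,-55,4):
    k=m&(abs(L[...,1]-y)<2); print(y,k.sum(),np.percentile(L[k][:,2],[20,50,95]).round(1) if k.sum() else '')
"
```

```text
time_s: 28.05
ee_pos: [0.5463, -0.0246, 0.1297]
eef_rot: [2.995, 1.545, 2.971]
force: [-0.0, 0.1, -0.0]
grip_width: 0.0158
scene z27-42 147 [[-41.3, -99.3, 28.0], [-28.4, -90.5, 36.1], [-13.0, -77.6, 40.7]]
scene bands 30 [[-26.9, -99.3, 28.7], [-23.3, -91.7, 37.3], [-20.5, -81.1, 40.4]]
time_s: 28.65
ee_pos: [0.5463, -0.0245, 0.1297]
eef_rot: [2.996, 1.545, 2.971]
force: [-0.6, 0.0, -1.1]
grip_width: 0.0158
tcp [ 0.5463 -0.0245  0.1297] F [-0.59  0.03 -1.1 ] 0.0158 28.65
scene z27-42 146 [[-41.0, -99.3, 28.4], [-28.3, -90.7, 36.4], [-13.5, -78.6, 40.3]]
scene bands 29 [[-26.8, -98.8, 29.9], [-23.3, -91.3, 36.8], [-19.9, -79.8, 40.3]]
-120 1 [15.6 15.6 15.6]
-116 0 
-112 2 [15.1 15.2 15.4]
-108 2 [16.  16.6 17.6]
-104 1 [15.8 15.8 15.8]
-100 21 [25.3 28.8 32. ]
-96 28 [30.9 32.7 35.5]
-92 26 [34.6 36.5 40.2]
-88 18 [37.2 38.2 40.7]
-84 17 [36.8 38.9 41. ]
-80 13 [35.2 37.2 39.5]
-76 4 [31.8 32.3 33.7]
-72 0 
-68 0 
-64 0 
-60 0 
-56 0
```

```bash
cat > fit.py <<'E'
from h import *
from scipy.optimize import least_squares
p,d=camera('scene');cv2.imwrite('pics/f_scene.png',p);C=cloud('scene',d);O=np.array([.6479,.0424]);a=np.radians(-1.4);Q=np.array([[np.cos(a),-np.sin(a)],[np.sin(a),np.cos(a)]])
L=C.copy();L[...,:2]=(C[...,:2]-O)@Q;L*=1000
m=(d>0)&(L[...,0]>-38)&(L[...,0]<-14)&(L[...,2]>20)&(L[...,2]<45)&(L[...,1]<-60)&(L[...,1]>-130)
q=L[m]; f=lambda c:np.hypot(q[:,1]-c[0],q[:,2]-c[1])-13
r=least_squares(f,[np.median(q[:,1])-2,25],loss='soft_l1'); print('roller y,z',r.x.round(2),'rms',np.sqrt((f(r.x)**2).mean()).round(2),len(q))
o=get_obs();print('tcp',o['ee_pos'].round(4),'F',o['force'].round(2),'t',o['time_s'])
E
python3 fit.py; python3 - <<'E'
from h import *
O=np.array([.6479,.0424]);a=np.radians(-1.4);Q=np.array([[np.cos(a),-np.sin(a)],[np.sin(a),np.cos(a)]])
for c in [(345,400),(352,410),(360,420)]:
    w=plane('scene',[(230+c[0]/5,170+c[1]/5)],.012)[0]; print(((w[:2]-O)@Q*1000).round(1))
p=cv2.imread('pics/s4_scene.png');g=cv2.cvtColor(p,cv2.COLOR_BGR2GRAY)
# intensity along floor at local x=-20, y -130..-70 (roller at -55 then)
c=camera_info('scene');T=np.linalg.inv(np.array(c['extrinsics']))
for y in range(-125,-66,4):
  row=[]
  for x in(-30,-20,-10):
    w=np.r_[O+Q@np.array([x,y])/1000,.012,1]; k=T@w; s=k[:2]/k[2]; s=s*(1+c['k1']*(s@s)); u=int(round(s[0]*c['fx']+c['cx']));v=int(round(s[1]*c['fy']+c['cy'])); row.append(int(g[v,u]))
  print(y,row)
E
python3 -m handwheel '[[[0,-1,0],0,1],[[0,-1.5,0],0,1],[[0,-2,0],0,1],[[0,-2,0],0,1],[[0,-2,0],0,1]]'; python3 fit.py
```

```text
roller y,z [-86.37  25.5 ] rms 1.44 115
tcp [ 0.5463 -0.0245  0.1297] F [-0.52 -0.24  0.04] t 28.85
[-18.  -90.7]
[-19.  -96.5]
[ -19.5 -102.5]
-125 [112, 115, 60]
-121 [115, 112, 84]
-117 [112, 111, 111]
-113 [116, 113, 112]
-109 [111, 110, 113]
-105 [111, 112, 112]
-101 [62, 59, 61]
-97 [39, 35, 36]
-93 [36, 37, 36]
-89 [126, 75, 62]
-85 [152, 113, 108]
-81 [127, 107, 107]
-77 [132, 108, 104]
-73 [182, 112, 109]
-69 [173, 108, 109]
time_s: 29.35
ee_pos: [0.5462, -0.0265, 0.1297]
eef_rot: [2.996, 1.545, 2.971]
force: [-0.7, -0.0, -0.5]
grip_width: 0.0155
roller y,z [-93.94  23.6 ] rms 1.46 123
tcp [ 0.5462 -0.0265  0.1297] F [ 0.32  0.35 -0.39] t 29.4
```

```bash

python3 -m handwheel '[[[0,3,0],0,1],[[0,10,0],0,1],[[0,25,0],0,1],[[0,45,0],0,1],[[0,70,0],0,1]]'; python3 fit.py
python3 -m handwheel '[[[0,30,0],0,1],[[0,60,0],0,1],[[0,85,0],0,1],[[0,95,0],0,1],[[0,95,0],0,1]]'; python3 fit.py
python3 -m handwheel '[[[-20,0,0],0,1],[[-50,0,0],0,1],[[-80,0,0],0,1],[[-105,0,0],0,1],[[-112,0,0],0,1]]'
python3 blade.py; python3 fit.py; python3 - <<'E'
from h import *
print(rel([.4621,.1917,.243]),R().round(3).tolist())
E
```

```text
time_s: 29.9
ee_pos: [0.5479, 0.0449, 0.13]
eef_rot: [2.992, 1.545, 2.967]
force: [0.5, -0.3, -1.0]
grip_width: 0.0156
roller y,z [-94.13  23.36] rms 1.34 121
tcp [0.5478 0.0482 0.13  ] F [-0.41  3.2  -0.85] t 29.95
time_s: 30.45
ee_pos: [0.5497, 0.1444, 0.1304]
eef_rot: [2.961, 1.545, 2.94]
force: [0.6, -0.9, -1.8]
grip_width: 0.0158
roller y,z [-93.61  23.33] rms 1.36 123
tcp [0.5498 0.1433 0.1303] F [ 0.16 -0.31 -0.88] t 30.5
time_s: 31.0
ee_pos: [0.5535, 0.1417, 0.245]
eef_rot: [2.907, 1.548, 2.884]
force: [0.4, 1.0, -0.5]
grip_width: 0.0156
[0.5535 0.1417 0.245 ] [[-0.022, 0.023, 0.999], [0.006, 1.0, -0.023], [-1.0, 0.005, -0.022]] [ 0.4  1.  -0.5] 0.0156
scene 208 [[64.0, -5.0, 62.3], [92.0, -1.8, 83.7], [108.6, 2.4, 119.6]]
roller y,z [-93.97  23.28] rms 1.6 117
tcp [0.5525 0.1421 0.2414] F [-0.79  0.03 -0.67] t 31.15
[  1.   47.5 -91.6] [[-0.026, 0.023, 0.999], [0.005, 1.0, -0.023], [-1.0, 0.004, -0.026]]
```

```bash

python3 -m handwheel '[[[0,15,-30],0,1],[[0,32,-61],0,1],[[0,47.5,-91.6],-0.1,1],[[0,47.5,-91.6],-0.2,1],[[0,47.5,-91.6],-0.3,1]]'
python3 -m handwheel '[[[0,0,0],-0.08,1],[[0,0,0],-0.15,1],[[0,0,0],-0.15,1],[[0,0,0],-0.15,1],[[0,0,0],-0.15,1]]'
python3 - <<'E'
from h import *
print(rel([.4621,.1917,.1211]),get_obs()['ee_pos'],R().round(3).tolist(),np.degrees(np.arctan2(R()[1,1],R()[0,1])))
E
```

```text
time_s: 31.65
ee_pos: [0.461, 0.1918, 0.2426]
eef_rot: [2.712, 1.542, 2.994]
force: [0.2, -0.2, -1.1]
grip_width: 0.0157
time_s: 32.15
ee_pos: [0.4609, 0.1916, 0.242]
eef_rot: [2.58, 1.541, 3.01]
force: [0.3, 0.3, -1.2]
grip_width: 0.0155
[120.8  -2.3   4.1] [0.4609131  0.19164936 0.24197004] [[-0.029, -0.417, 0.908], [0.004, 0.909, 0.417], [-1.0, 0.016, -0.025]] 114.65840912891873
```

```bash

python3 -m handwheel '[[[5,-0.5,1.2],0,1],[[25,-0.8,1.8],0,1],[[45,-1.1,2.3],0,1],[[65,-1.4,2.8],0,1],[[75,-1.6,3],0,1]]'
python3 - <<'E'
from h import *
print(rel([.4621,.1917,.1211]),get_obs()['ee_pos'],R().round(3).tolist(),get_obs()['force'])
E
```

```text
time_s: 32.65
ee_pos: [0.4615, 0.1915, 0.165]
eef_rot: [2.612, 1.539, 3.041]
force: [1.0, -0.8, -0.4]
grip_width: 0.0158
[43.9 -0.7  1.8] [0.46154263 0.19148603 0.1650123 ] [[-0.031, -0.416, 0.909], [0.003, 0.909, 0.417], [-1.0, 0.016, -0.027]] [ 0.98403058 -0.81580496 -0.42477951]
```

```bash

python3 -m handwheel '[[[10,-0.3,1],0,1],[[20,-0.4,1.2],0,1],[[30,-0.5,1.5],0,1],[[38,-0.6,1.7],0,1],[[43,-0.7,1.8],0,1]]'
python3 -m handwheel '[[[0,0,0],0,1],[[0,0,0],0,1],[[0,0,0],0,1],[[0,0,0],0,1],[[0,0,0],0,1]]'
python3 - <<'E'
from h import *
print(rel([.4621,.1917,.1211]),get_obs()['ee_pos'],get_obs()['force'])
E
```

```text
time_s: 33.15
ee_pos: [0.4621, 0.1917, 0.1213]
eef_rot: [2.615, 1.539, 3.045]
force: [1.1, 1.0, 2.1]
grip_width: 0.0158
time_s: 33.65
ee_pos: [0.4621, 0.1917, 0.1215]
eef_rot: [2.613, 1.539, 3.042]
force: [-0.0, -0.4, -0.1]
grip_width: 0.0158
[ 0.4 -0.  -0. ] [0.46210415 0.19174624 0.12147063] [-0.00310987 -0.40193929 -0.12592543]
```

Back at the pick pose. Release, withdraw straight up, and check.

```bash

python3 -m handwheel '[[[0,0,0],0,-0.2],[[0,0,0],0,-0.2],[[0,0,0],0,-0.2],[[0,0,0],0,-0.2],[[0,0,0],0,-0.2]]'
python3 -m handwheel '[[[-20,0,-0.5],0,-0.2],[[-60,0.8,-1.5],0,-0.2],[[-105,1.6,-2.7],0,-0.2],[[-150,2.4,-4],0,-0.2],[[-190,3,-5],0,-0.2]]'
sed -i 's/p1.png/p3.png/;s/p1.npz/p3.npz/' pad.py; python3 pad.py; python3 fit.py; python3 - <<'E'
from h import *
p,d=camera('top');C=cloud('top',d);h=cv2.cvtColor(p,cv2.COLOR_BGR2HSV)
m=(cv2.inRange(h,(0,100,60),(9,255,255))|cv2.inRange(h,(170,100,60),(180,255,255)))>0
m&=(np.abs(C[...,0]-.66)<.08)&(np.abs(C[...,1]+.05)<.08); k=np.median(C[m],0); print('knob',k,np.degrees(np.arctan2(k[1]+.0488,k[0]-.651)))
w=cv2.imread('pics/p3.png')[130:280,170:330]; s=cv2.imread('pics/f_scene.png')[170:290,230:380]
cv2.imwrite('pics/end.png',np.hstack([cv2.resize(w,(400,400)),cv2.resize(s,(400,400))]))
E
```

```text
time_s: 34.15
ee_pos: [0.4621, 0.1917, 0.1214]
eef_rot: [2.613, 1.539, 3.043]
force: [-0.3, 0.1, 0.3]
grip_width: 0.0521
time_s: 34.65
ee_pos: [0.462, 0.1918, 0.314]
eef_rot: [2.596, 1.54, 3.026]
force: [-0.5, 0.2, -1.0]
grip_width: 0.0561
[0.46203713 0.19176247 0.31397721] [[-0.03, -0.417, 0.909], [0.004, 0.909, 0.417], [-1.0, 0.016, -0.026]]
blue 727 [[0.4485, 0.1819, 0.0676], [0.4742, 0.1978, 0.1188], [0.5129, 0.2199, 0.1407]]
axis [ 0.602  0.293 -0.743] yaw 25.975847773712342 lean 42.041009591845295 c [0.4766 0.1989 0.1134]
white 76 ((554.5159301757812, 236.82034301757812), (29.633644104003906, 4.195226669311523), 24.51516342163086) [0.02860605 0.03013223 0.03126422]
roller y,z [-93.83  23.38] rms 1.37 117
tcp [0.4633 0.1922 0.3169] F [ 0.82  0.61 -0.1 ] t 34.75
knob [ 0.68391177 -0.05378724  0.2607012 ] -8.616679457579336
```

View pics/end.png

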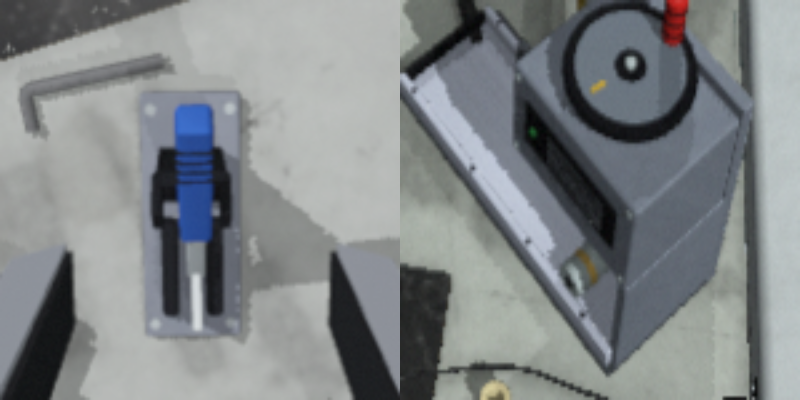

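```bash
python3 -c "
from station import *
print(hand_in())"
```

```text
the job is handed in; nothing more can be done
None
```

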